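# Tuck the eaves flashing under the lapped shingle and hold it down

### The job

Take the metal flashing with the drip lip off its wooden packer and slide it, nose first, up the bare channel beside the kerb of the little shingled roof, so that its flat leg goes in under the lapped shingle until the lip comes home against the fascia at the eaves. Do not lift the shingle as you tuck it in, and leave the shorter piece of flashing without a lip where it is. Finish while still holding the flashing by its upstand, lying flat in the channel and pressed firmly down on the roof board, ready for nailing: do not let go.

Things in the scene. Friction and masses are not known exactly. Their poses are not given: they have to be found in the camera images.
- flashing_bead (a point): Grasp point of the flashing to fit: mid-length of the bead (8 mm thick, 12 high) along the top of its upstand, at half the bead's height: 54 mm above the leg's underside, 29.5 mm to +y of its centre line. L-shaped bare metal, 0.16 kg. Axes: x from tail to nose, y from leg to upstand, z up. It starts level on the packer, upstand at its left, nose away from the robot
- flashing_nose (a point): Middle of the nose edge (plain end, goes under the shingle), on the underside of the flashing's flat leg. The leg is 145 mm long, 62 wide, 3 thick; the upstand along its +y edge is 3 mm thick and 60 mm high with the bead, its outer face 31 mm from the leg's centre line. Axes as the flashing's
- flashing_tail (a point): Middle of the tail edge, 145 mm behind the nose, on the underside of the flashing's leg, at the inner face of the drip lip. The lip (3 mm thick, as wide as the leg) is turned down and reaches 12 mm below the underside. Axes as the flashing's
- packer: Loose wooden offcut 103 x 75 x 20 mm on which the flashing starts, lip hanging clear over its near end; origin at the centre of its underside, x along its 103 mm side
- deck: Board of the fixed model roof, sloping up away from the robot at 15 degrees: x uphill on its surface, y left along the eaves, z square to it. Origin on the top surface, at the fascia's front face (eaves, 56 mm above the bench) and the kerb's inner face. Kerb: rail 25 mm high, 34 wide, up the left edge. The bare channel is y -74 to 0 mm; right of it lies the 8.5 mm starter course, out to y = -226
- shingle_butt (a point): Middle of the lower front edge (butt) of the lapped shingle, over the channel at x = 95 mm of the deck; axes as the deck's. Slot below it: 8.5 mm high here, 7.5 mm 50 mm in. The shingle ends 18 mm short of the kerb: the upstand passes there. Home, the flashing's tail is at deck x = 0, its nose at 145. Shingle tops reach 18 mm above the deck, from x = 180 mm up 27 mm, at the top batten 39
- shingle (a joint): Lift of the lapped shingle beside the kerb (107 mm wide, 9 thick). It is nailed along its head, 105 mm uphill of its butt, and springs down: 0 rad lying as found, 0.05 rad with the butt raised about 5 mm, which takes about 2 N at the butt
- soaker: The other flashing, to be left alone: same section and metal but only 100 mm long and without a lip, standing leg down on the bench at the far right. Origin at the centre of the underside of its leg

How it is judged:
By the outcome, as a careful person would: the job done as asked, in the order asked, and still so for the second after the job is handed in, while the arm keeps its last pose, push and grip.
It also fails if it takes over 42 s, if anything falls off the work surface, if the arm or the gripper's body presses on something with over 40 N, if the wrist force passes 120 N, or if a joint passes its speed limit or range.

### The arm

A 6-joint arm with a two-finger parallel gripper is mounted at the origin on a cart in front of the work surface, level with it; the furniture and walls round the work are solid. World frame = base frame: x ahead of the robot, y to its left, z up, the work surface at z = 0. Lengths are in m, angles in degrees, forces in N, time in s.
With the tool pointing down it reaches from about 0.3 to 0.825 m from the base axis. Payload 5.4 kg.
Tool frame: the origin (TCP) lies on the front face of the gripper's body, between the roots of the fingers; the fingertips stand robot.tip_reach ahead of it and the grasp point (between the pads) lies 69 mm ahead of it (robot.tip_reach is the distance from the TCP to the fingertips, in m); x points along the fingers, y is the direction in which the jaws open and shut, and the axes are right-handed (so a half turn about x gives the same grasp; the last joint's range is limited). The gripper opens to 92 mm and grips with 3 to 60 N. Pads are 20 mm wide; open, the fingers measure 128 mm over their backs; the gripper's body (75 mm by 189 mm) begins 69 mm behind the grasp point.
Start: joints at [-77.069, 9.076, 91.501, -0, 79.423, -12.038], TCP at [0.243, -0.521, 0.303] pointing down, gripper open.
Joint ranges: [-166.64, 166.64], [-54.1, 131.32], [10.49, 154.53], [-73.88, 253.88], [9.74, 151.15], [-171.62, 171.62]. Speed limits (degrees/s): [147.25, 147.25, 180, 180, 180, 180].

### API

Orientations are given as a 3x3 rotation matrix whose columns are the frame's x, y, z axes.
In Python, from workcell import telemetry, viewer, workorder, robot gives the robot as it stands.
- The arm moves only by the tool servo_tool, never from a script. Its argument "motion" is a list of rows, each a list of 7 numbers: the shift along the tool's x, y, z in mm, then the turn, a rotation vector about the tool's x, y, z in rad, then the closure, from 0 (fully open) to 1 (shut). In form: [[x, y, z, ax, ay, az, jaw], ...]. A call has 1 to 8 rows; each row is the pose to reach, as a shift and turn from the pose measured when the call began, along the tool's axes at that moment; what a row does not reach only later rows make up. A row lasts 1/8 s, in which the tool goes at most 62.5 mm and 10.7 degrees, less where a joint would pass 70% of its speed; a pose out of reach is approached as far as the arm can. A call with a gripper value outside its range is refused whole. The fingers move at their own pace and stop on an object; "squeeze" is the grip in N (left out, the last holds). Time passes only in rows, so rows that repeat a pose let the fingers close. It gives the time, the measured TCP pose, the force and the opening at its end, in the units of the state.
- telemetry.get_state(): the state, without advancing time (a new reading comes with each control period).
- viewer.capture(name): name is "side" or "top" or "wrist"; returns a dict with "color" (400x640x3 uint8, red, green, blue), "range_z" (400x640 float32, m along the optical axis (not along the pixel's ray), 0 where there is no reading), "fx", "fy", "cx", "cy" (pixels), "rvec" (rotation vector, rad) and "tvec" (3), from world to camera coordinates, as OpenCV has them. Camera axes: x right, y down, z forward; pixel columns grow to the right and rows downward; lengths in m; the calibration is good to about 2 mm. A picture is of the moment at which its call begins.
- workorder.finish_job(): hands the job in, once; it reports no verdict.
The state is a dict: "time": time; "joint_positions": joint angles; "qd": joint speeds; "joint_efforts": joint torques, N m; "tool_pos": TCP position; "ee_rot": TCP orientation; "wrist_force": force on the tool from outside, world axes, zero at the start; "wrist_torque": the same for the moment, N m; "gripper_width": finger opening in m.
Only numpy, scipy, OpenCV 4.12 (cv2) and the standard library are available. Lean on these libraries where they do the work, as an engineer would, in place of code of your own. Each camera call takes 0.05 s, during which the arm holds its last target.

## Working session

There is one attempt and no reset: what is moved stays moved. The work goes in short steps, Python scripts to look and compute and a tool call to move; the robot and the scene stay as the last step left them, time stands still between calls to the robot, and variables do not carry over. Pictures are saved under pics/ and viewed, and the job is handed in when it is done.

Besides the shell and the picture viewer there is one more tool, called as a command line: name --pt "numbers of a row" for each row, then --argument value for the rest. servo_tool: Moves the arm, as the interface text tells. Its arguments: {"type":"object","properties":{"motion":{"type":"array","items":{"type":"array","items":{"type":"number"}}},"squeeze":{"type":"number"}},"required":["motion"]}

```bash
ls; mkdir -p pics
python3 - <<'E'
from workcell import telemetry, viewer, workorder, robot
import cv2,numpy as np
s=telemetry.get_state(); print(s); print(robot.tip_reach)
for n in ("side","top","wrist"):
    c=viewer.capture(n); cv2.imwrite(f"pics/{n}0.png",c["color"][:,:,::-1]); np.savez(f"{n}0.npz",**c)
    print(n,c["fx"],c["fy"],c["cx"],c["cy"],c["rvec"],c["tvec"])
E
```

```text
pics
{'time': 0.0, 'joint_positions': array([-7.70688060e+01,  9.11271647e+00,  9.15705966e+01, -7.63895970e-04,
        7.94219380e+01, -1.20371393e+01]), 'qd': array([ 0.03428266, -0.0576941 ,  0.0287004 , -0.04080749,  0.05657836,
        0.09238582]), 'joint_efforts': array([ 2.61252865e-05, -3.85575771e+01, -3.22109449e+01,  7.00138905e-02,
        3.79677583e-02, -1.43213001e-04]), 'tool_pos': array([ 0.24259813, -0.52081678,  0.3017319 ]), 'ee_rot': array([[-4.23853589e-04,  4.22119140e-01, -9.06540265e-01],
       [ 1.78745703e-03, -9.06538578e-01, -4.22119190e-01],
       [-9.99998313e-01, -1.79931850e-03, -3.70280192e-04]]), 'wrist_force': array([-0.63418108, -0.47616976,  0.51365235]), 'wrist_torque': array([-0.02440059,  0.00237317, -0.03026855]), 'gripper_width': 0.09176558431730217}
0.0881
side 403.85684925933435 403.85684925933435 324.7048285812109 202.36858164039984 [ 1.99259261 -0.1654586   0.09029472] [-0.54416302  0.04701422  1.27151007]
top 364.01743151443475 364.01743151443475 316.3433337134822 196.87643820989751 [ 2.09814235 -2.16100628  0.18333111] [-0.18436145  0.5282513   1.15199866]
wrist 335.64255683186207 335.64255683186207 316.6229903840804 199.83357952225646 [-2.4575357   1.56479807  0.20757805] [-0.57472886 -0.02995731  0.39012676]
```

View pics/side0.png

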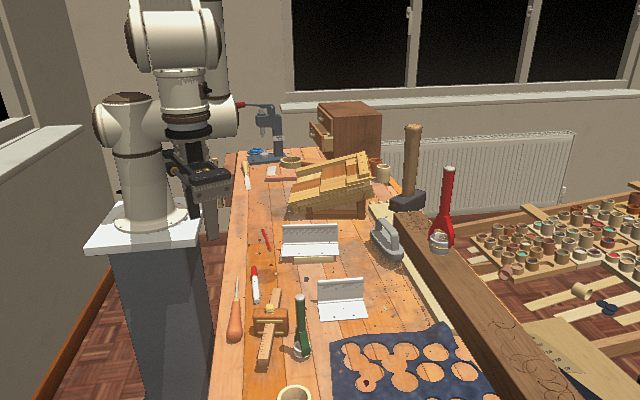

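View pics/top0.png

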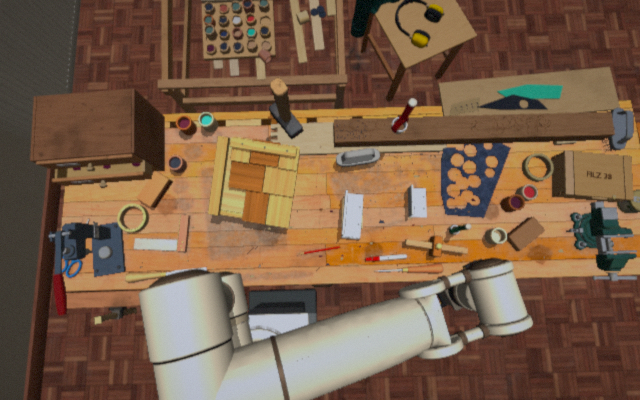

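View pics/wrist0.png

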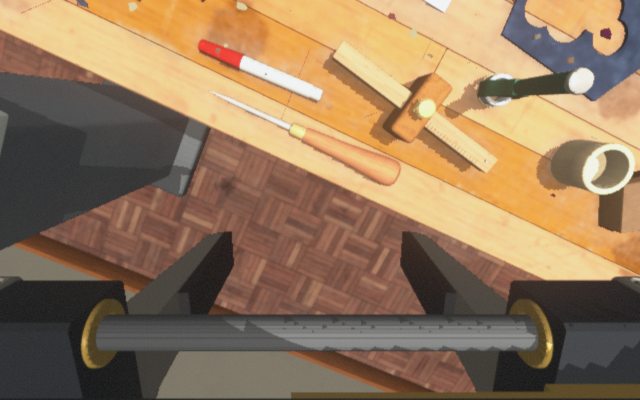

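The side view shows the flashing on its packer at about (310,245), the soaker at (342,300) and the roof at (330,185). In the top view they are at (351,215), (416,202) and (255,183). Next I'll build a point cloud.

```bash
cat > h.py <<'E'
import numpy as np,cv2
from workcell import telemetry, viewer, workorder, robot
def ext(c):
    R=cv2.Rodrigues(np.array(c["rvec"],float))[0]; return R,np.array(c["tvec"],float)
def cloud(c):
    R,t=ext(c); z=c["range_z"].astype(float); v,u=np.mgrid[0:400,0:640]
    P=np.stack([(u-c["cx"])/c["fx"]*z,(v-c["cy"])/c["fy"]*z,z],-1)
    W=(P-t)@R; W[z<=0]=np.nan; return W
def ray(c,uv,z):
    R,t=ext(c); o=-R.T@t; d=R.T@np.array([(uv[0]-c["cx"])/c["fx"],(uv[1]-c["cy"])/c["fy"],1.]); return o+d*(z-o[2])/d[2]
def proj(c,p):
    R,t=ext(c); q=R@np.asarray(p)+t; return np.array([q[0]/q[2]*c["fx"]+c["cx"],q[1]/q[2]*c["fy"]+c["cy"]])
def crop(c,u0,v0,u1,v1,name,k=None):
    im=c["color"][v0:v1,u0:u1,::-1]; k=k or min(800/(u1-u0),600/(v1-v0)); cv2.imwrite(name,cv2.resize(im,None,fx=k,fy=k,interpolation=cv2.INTER_CUBIC))
E
python3 - <<'E'
from h import *
t=dict(np.load("top0.npz")); s=dict(np.load("side0.npz"))
crop(t,200,125,440,255,"pics/t0c.png"); crop(s,260,140,400,340,"pics/s0c.png",3)
W=cloud(t)
for n,(u,v) in dict(fl=(351,215),soak=(416,205),roof=(255,183),bench=(320,210),eave=(250,220)).items(): print(n,W[v,u].round(3))
R,tt=ext(t);print(-R.T@tt);R,tt=ext(s);print(-R.T@tt)
E
```

```text
fl [ 0.462 -0.313  0.024]
soak [ 0.492 -0.536  0.005]
roof [ 0.563 -0.008  0.102]
bench [ 0.485 -0.211  0.001]
eave [0.451 0.015 0.063]
[ 0.31570649 -0.19906454  1.22508865]
[ 0.36441532 -1.21015197  0.56373335]
```

View pics/t0c.png

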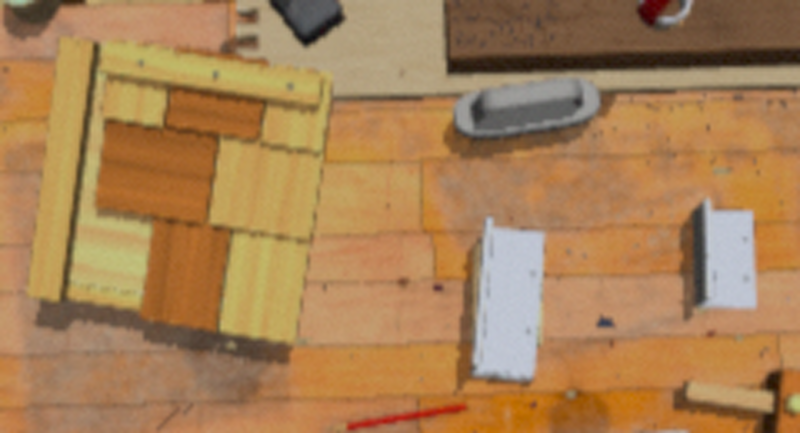

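View pics/s0c.png

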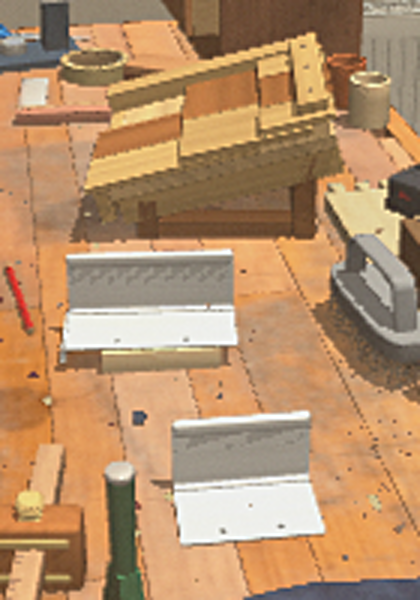

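Run:
```python
from h import *
for nm in ("top0","side0"):
    c=dict(np.load(nm+".npz")); W=cloud(c)
    hsv=cv2.cvtColor(c["color"],cv2.COLOR_RGB2HSV)
    X,Y,Z=W[...,0],W[...,1],W[...,2]
    with np.errstate(invalid='ignore'):
        m=(hsv[...,1]<60)&(X>.35)&(X<.6)&(Y>-.40)&(Y<-.23)&(Z>.012)&(Z<.12)
        roof=(X>.38)&(X<.72)&(Y>-.14)&(Y<.17)&(Z>.03)&(Z<.22)
    P=W[m]; print(nm,"metal",len(P))
    leg=P[(P[:,2]<.032)]; up=P[P[:,2]>.04]
    for n,Q in(("leg",leg),("up",up)):
        if len(Q)>20:
            r=cv2.minAreaRect((Q[:,:2]*1000).astype(np.float32)); print(n,len(Q),r,"z",np.percentile(Q[:,2],[5,50,95]).round(4)); print(cv2.boxPoints(r).round(1).tolist())
    if len(up)>20:
        top=P[P[:,2]>np.percentile(P[:,2],99.5)-.008]; l=cv2.fitLine(top[:,:2].astype(np.float32),cv2.DIST_HUBER,0,.001,.001).ravel(); print("top",len(top),np.degrees(np.arctan2(l[1],l[0])),top.mean(0),top.min(0),top.max(0))
    Q=W[roof]; print("roof",len(Q),np.nanmin(Q,0),np.nanmax(Q,0))
```

```text
top0 metal 858
leg 741 ((461.27923583984375, -317.3976135253906), (64.74222564697266, 149.99729919433594), 82.85828399658203) z [0.0193 0.0236 0.0277]
[[382.79998779296875, -340.20001220703125], [531.7000122070312, -358.79998779296875], [539.7000122070312, -294.6000061035156], [390.8999938964844, -276.0]]
up 116 ((466.28582763671875, -287.6871643066406), (7.9725260734558105, 141.1555633544922), 82.69185638427734) z [0.0747 0.0792 0.0831]
[[395.79998779296875, -282.70001220703125], [535.7999877929688, -300.6000061035156], [536.7999877929688, -292.70001220703125], [396.79998779296875, -274.79998779296875]]
top 109 -7.1281595 [ 0.46479561 -0.28739623  0.07950605] [ 0.39618678 -0.29869861  0.07532124] [ 0.53642472 -0.27685317  0.08407498]
roof 6635 [ 0.42440658 -0.13995106  0.05182688] [0.7111329  0.14587563 0.16055507]
side0 metal 1798
leg 873 ((460.41790771484375, -316.08160400390625), (66.04564666748047, 148.20553588867188), 83.58975982666016) z [0.0219 0.0238 0.0296]
[[383.1000061035156, -340.6000061035156], [530.4000244140625, -357.20001220703125], [537.7000122070312, -291.5], [390.5, -275.0]]
up 781 ((458.10308837890625, -305.2407531738281), (89.3053970336914, 137.4386749267578), 66.00089263916016) z [0.0421 0.0612 0.0799]
[[377.20001220703125, -318.1000061035156], [502.70001220703125, -374.0], [539.0, -292.3999938964844], [413.5, -236.5]]
top 189 -7.425993 [ 0.46711983 -0.28959726  0.07768222] [ 0.39558207 -0.37295471  0.07334308] [ 0.53725571 -0.27593168  0.08211508]
roof 3542 [ 0.4234071  -0.13998259  0.03015955] [0.70220579 0.14350398 0.15986249]
```

Run:
```python
from h import *
t=dict(np.load("top0.npz")); s=dict(np.load("side0.npz"))
crop(t,203,130,307,234,"pics/t0r.png",5.7)
W=cloud(t)
# plane fit on kerb top & channel pixels: grid print
def fit(P):
    P=P[~np.isnan(P).any(1)]; c=np.median(P,0); 
    for _ in range(3):
        A=np.c_[P[:,:2],np.ones(len(P))]; k=np.linalg.lstsq(A,P[:,2],rcond=None)[0]; r=P[:,2]-A@k; P=P[abs(r)<2.5*r.std()]
    n=np.array([-k[0],-k[1],1]); n/=np.linalg.norm(n); return n,k,r.std(),len(P)
def poly(pts):
    m=np.zeros((400,640),np.uint8); cv2.fillPoly(m,[np.array(pts,np.int32)],1); return W[m>0]
f=240/800
def C(*p): return [(200+a*f,125+b*f) for a,b in p]
for nm,p in dict(kerb=C((66,50),(88,50),(55,290),(40,290)),chan=C((84,225),(140,228),(130,285),(75,280)),shing=C((112,135),(205,140),(200,205),(105,200)),start=C((160,235),(215,240),(205,320),(155,310))).items():
    n,k,sd,N=fit(poly(p)); print(nm,n.round(4),"slope",np.degrees(np.arccos(n[2])).round(2),"yaw",np.degrees(np.arctan2(-n[1],-n[0])).round(2),"sd",sd.round(4),N, k)
```

```text
kerb [-0.2459  0.0886  0.9652] slope 15.15 yaw -19.82 sd 0.0021 465 [ 0.2547626  -0.09181375 -0.02783291]
chan [-0.2505  0.0465  0.967 ] slope 14.76 yaw -10.52 sd 0.0023 321 [ 0.25902106 -0.04809628 -0.06121361]
shing [-0.2372  0.0476  0.9703] slope 14.0 yaw -11.33 sd 0.0022 596 [ 0.24449423 -0.04900673 -0.03453512]
start [-0.2533  0.0505  0.9661] slope 14.97 yaw -11.29 sd 0.0022 404 [ 0.2621694  -0.05231829 -0.05370663]
```

View pics/t0r.png

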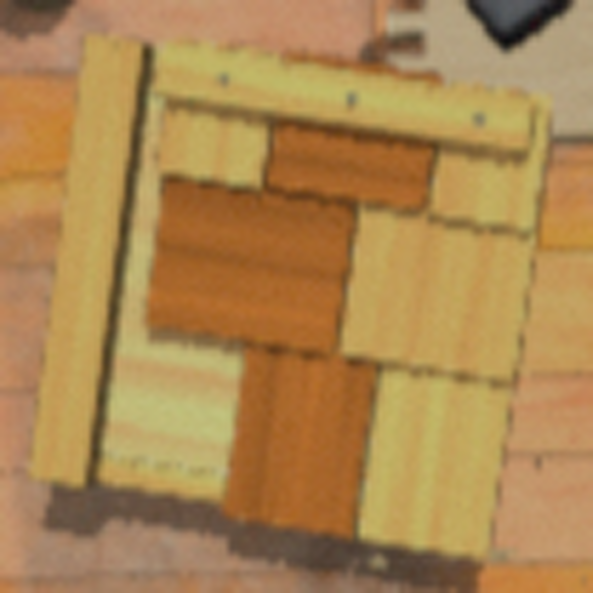

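Run:
```python
from h import *
w=dict(np.load("wrist0.npz")); R,t=ext(w); s=telemetry.get_state(); T=s["ee_rot"];p=s["tool_pos"]
print("cam pos in tool",T.T@(-R.T@t-p)); print("cam axes in tool (cols x,y,z)\n",(T.T@R.T).round(3))
# roof first estimate from top
c=dict(np.load("top0.npz"))
f=1/5.7
def px(a,b): return (203+a*f,130+b*f)
ya=np.radians(-10.8); sl=np.radians(15)
ux=np.array([np.cos(ya)*np.cos(sl),np.sin(ya)*np.cos(sl),np.sin(sl)]);uy=np.array([-np.sin(ya),np.cos(ya),0]);uz=np.cross(ux,uy)
def rayplane(c,uv,n,p0):
    R,t=ext(c); o=-R.T@t; d=R.T@np.array([(uv[0]-c["cx"])/c["fx"],(uv[1]-c["cy"])/c["fy"],1.]); return o+d*((p0-o)@n)/(d@n)
# deck plane through channel fit point
W=cloud(c); uv=px(160,420); P=W[int(uv[1])-4:int(uv[1])+5,int(uv[0])-5:int(uv[0])+6].reshape(-1,3); p0=np.nanmean(P,0);print("chan pt",p0)
for n,q,h in (("kerbfoot top",(153,60),0),("kerbfoot bot",(103,480),0),("kerbtop in top",(146,60),.025),("kerbtop in bot",(93,480),.025),("seam L",(107,455),0),("eave L",(100,487),0),("eave R",(222,499),0),("butt lowL",(148,335),.0085),("butt R",(335,355),.0085)):
    x=rayplane(c,px(*q),uz,p0+uz*h); print(n,x.round(4),"local",(np.array([ux,uy,uz])@(x-p0)).round(4))
```

```text
cam pos in tool [-0.08210273  0.00021699 -0.07276928]
cam axes in tool (cols x,y,z)
 [[-0.001 -0.26   0.966]
 [ 1.     0.001  0.001]
 [-0.001  0.966  0.26 ]]
chan pt [0.50702158 0.07570446 0.06646895]
kerbfoot top [0.6999 0.0697 0.1175] local [ 0.1974  0.0303 -0.    ]
kerbfoot bot [0.473  0.1102 0.0558] local [-0.0412  0.0275 -0.    ]
kerbtop in top [0.6918 0.0678 0.1414] local [0.1961 0.0268 0.025 ]
kerbtop in bot [0.4698 0.1091 0.0809] local [-0.0376  0.0258  0.025 ]
seam L [0.4868 0.1071 0.0596] local [-0.0267  0.0271 -0.    ]
eave L [0.4692 0.1121 0.0547] local [-0.0455  0.0287  0.    ]
eave R [0.4602 0.0425 0.0558] local [-0.0412 -0.0414  0.    ]
butt lowL [0.55   0.0781 0.0865] local [0.0455 0.0105 0.0085]
butt R [ 0.5352 -0.0268  0.0878] local [ 0.0508 -0.0954  0.0085]
```

servo_tool --pt "0 -418 -478 -2.53 0 0 0" --pt "0 -418 -478 -2.53 0 0 0" --pt "0 -418 -478 -2.53 0 0 0" --pt "0 -418 -478 -2.53 0 0 0" --pt "0 -418 -478 -2.53 0 0 0" --pt "0 -418 -478 -2.53 0 0 0" --pt "0 -418 -478 -2.53 0 0 0" --pt "0 -418 -478 -2.53 0 0 0"

```text
time: 1.15
tool_pos: [0.4452, -0.0619, 0.3027]
ee_rot: [[0.001, 0.932, 0.363], [0.001, 0.363, -0.932], [-1.0, 0.001, -0.0]]
wrist_force: [-0.2, -0.8, 0.8]
gripper_width: 0.0915
```

servo_tool --pt "0 96 -94 -1.02 0 0 0" --pt "0 96 -94 -1.02 0 0 0" --pt "0 96 -94 -1.02 0 0 0" --pt "0 96 -94 -1.02 0 0 0" --pt "0 96 -94 -1.02 0 0 0" --pt "0 96 -94 -1.02 0 0 0" --pt "0 96 -94 -1.02 0 0 0" --pt "0 96 -94 -1.02 0 0 0"

```text
time: 2.15
tool_pos: [0.5005, 0.0605, 0.3027]
ee_rot: [[0.0, 0.18, 0.984], [0.001, 0.984, -0.18], [-1.0, 0.001, 0.0]]
wrist_force: [0.1, -0.1, -0.5]
gripper_width: 0.0921
```

Run:
```python
from h import *
c=viewer.capture("wrist"); np.savez("wrist1.npz",**c); cv2.imwrite("pics/w1.png",c["color"][:,:,::-1])
print(telemetry.get_state()["joint_positions"],telemetry.get_state()["time"])
```

```text
[-6.88942975e+00 -1.58227820e+00  1.02691553e+02  4.59710425e-02
  7.88649472e+01 -8.65242330e+01] 2.2
```

View pics/w1.png

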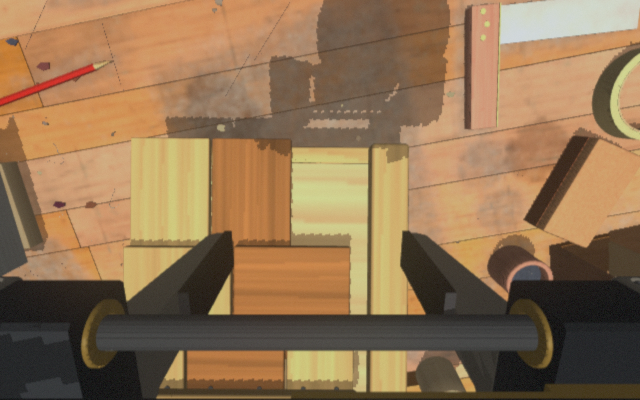

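Run:
```python
from h import *
c=dict(np.load("wrist1.npz")); crop(c,270,125,430,265,"pics/w1c.png",4)
```

```text
(no output)
```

View pics/w1c.png

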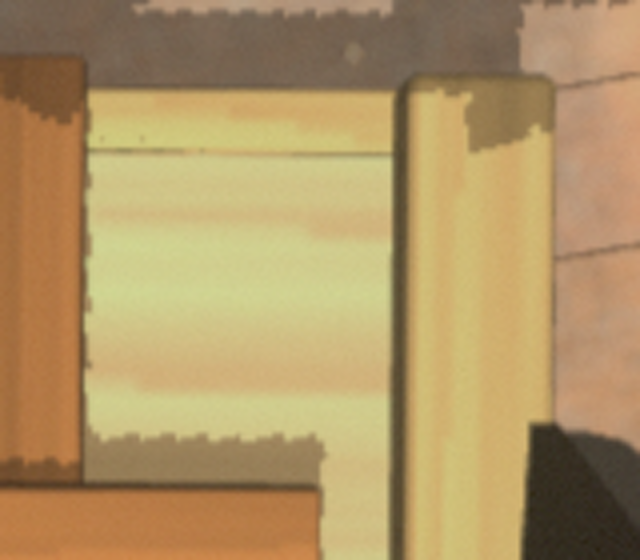

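Run:
```python
from h import *
c=dict(np.load("wrist1.npz")); R,t=ext(c); print("cam",-R.T@t)
W=cloud(c)
for col in (310,330,350): print([tuple(W[r,col].round(4)) for r in (144,146,147,148,149,150,152,155,160,165,175,190)])
def fit(m):
    P=W[m]; P=P[~np.isnan(P).any(1)]
    for _ in range(4):
        A=np.c_[P[:,:2],np.ones(len(P))]; k=np.linalg.lstsq(A,P[:,2],rcond=None)[0]; r=P[:,2]-A@k; P=P[abs(r)<2.5*r.std()]
    n=np.array([-k[0],-k[1],1]); n/=np.linalg.norm(n); return n,k,r.std(),len(P)
v,u=np.mgrid[0:400,0:640]
for nm,b in dict(chan=(296,168,362,230),all=(296,150,362,230),kerb=(376,160,402,300),start=(216,145,286,235),shing=(240,252,345,312)).items():
    m=(u>b[0])&(u<b[2])&(v>b[1])&(v<b[3]); n,k,sd,N=fit(m); print(nm,n.round(4),"slope",np.degrees(np.arccos(n[2])).round(2),"yaw",np.degrees(np.arctan2(-n[1],-n[0])).round(2),sd.round(4),N,k.round(4))
```

```text
cam [0.42827024 0.07324776 0.3848763 ]
[(np.float64(0.4648), np.float64(0.0591), np.float64(-0.0004)), (np.float64(0.467), np.float64(0.0587), np.float64(0.0002)), (np.float64(0.4622), np.float64(0.0606), np.float64(0.0568)), (np.float64(0.4632), np.float64(0.0605), np.float64(0.0569)), (np.float64(0.4641), np.float64(0.0603), np.float64(0.0574)), (np.float64(0.4652), np.float64(0.0601), np.float64(0.056)), (np.float64(0.467), np.float64(0.0598), np.float64(0.0571)), (np.float64(0.4696), np.float64(0.0593), np.float64(0.0589)), (np.float64(0.4743), np.float64(0.0584), np.float64(0.0595)), (np.float64(0.4793), np.float64(0.0575), np.float64(0.0585)), (np.float64(0.4881), np.float64(0.0559), np.float64(0.0636)), (np.float64(0.5019), np.float64(0.0534), np.float64(0.0676))]
[(np.float64(0.469), np.float64(0.0815), np.float64(-0.0011)), (np.float64(0.4711), np.float64(0.0811), np.float64(0.0003)), (np.float64(0.4658), np.float64(0.0798), np.float64(0.0561)), (np.float64(0.4667), np.float64(0.0796), np.float64(0.0561)), (np.float64(0.4677), np.float64(0.0794), np.float64(0.0562)), (np.flo
[... 925 characters left out ...]
float64(0.4813), np.float64(0.0967), np.float64(0.0593)), (np.float64(0.486), np.float64(0.0959), np.float64(0.0602)), (np.float64(0.4951), np.float64(0.0942), np.float64(0.0634)), (np.float64(0.509), np.float64(0.0917), np.float64(0.0672))]
chan [-0.2542  0.049   0.9659] slope 15.0 yaw -10.91 0.0007 3888 [ 0.2632 -0.0507 -0.0621]
all [-0.2554  0.0496  0.9656] slope 15.08 yaw -10.99 0.0007 5014 [ 0.2646 -0.0514 -0.0627]
kerb [-0.2545  0.0524  0.9657] slope 15.06 yaw -11.63 0.0007 3348 [ 0.2635 -0.0542 -0.0359]
start [-0.2542  0.0491  0.9659] slope 15.0 yaw -10.94 0.0007 5954 [ 0.2632 -0.0508 -0.0533]
shing [-0.2349  0.0455  0.971 ] slope 13.84 yaw -10.96 0.0007 5985 [ 0.2419 -0.0468 -0.0322]
```

```bash
cat >> h.py <<'E'
def rp(c,uv,n,d):
    R,t=ext(c); o=-R.T@t; r=R.T@np.array([(uv[0]-c["cx"])/c["fx"],(uv[1]-c["cy"])/c["fy"],1.]); return o+r*(d-o@n)/(r@n)
E
python3 - <<'E'
from h import *
c=dict(np.load("wrist1.npz")); W=cloud(c)
g=cv2.cvtColor(c["color"],cv2.COLOR_RGB2GRAY).astype(float)
ya=np.radians(-10.9);sl=np.radians(15)
n=np.array([-np.cos(ya)*np.sin(sl),-np.sin(ya)*np.sin(sl),np.cos(sl)])
v,u=np.mgrid[0:400,0:640]; m=(u>296)&(u<362)&(v>168)&(v<230); d=np.nanmean(W[m]@n); print("d",d)
def line(P):
    P=np.array(P); l=cv2.fitLine((P*1000).astype(np.float32),cv2.DIST_HUBER,0,.01,.01).ravel(); a=l[:3].astype(float); return l[3:]/1000.,a,(np.linalg.norm(np.cross(P-l[3:]/1000,a),axis=1)).std()
e=[]; 
for col in range(298,362,4):
    r=np.argmax(np.diff(g[140:156,col]))+140.5+.5-.5; e.append(rp(c,(col,r),n,d))
k=[]
for row in range(170,225,4):
    s=np.diff(g[row,355:376]); j=np.argmin(s); k.append(rp(c,(355+j+.5,row),n,d))
kt=[]
for row in range(170,225,4):
    s=np.diff(g[row,362:380]); j=np.argmax(s); kt.append(rp(c,(362+j+.5,row),n,d+.025))
b=[]
for col in range(296,345,4):
    s=np.diff(g[240:254,col]); j=np.argmin(s); b.append(rp(c,(col,240+j+.5),n,d+.0085))
for nm,P in (("eave",e),("kerbfoot",k),("kerbtop",kt),("butt",b)):
    p,a,sd=line(P); print(nm,p.round(4),a.round(4),np.degrees(np.arctan2(a[1],a[0])).round(2),sd.round(5))
pe,ae,_=line(e);pk,ak,_=line(k);pt,at,_=line(kt);pb,_,_=line(b)
for ya in (-10.9,):
    ya=np.radians(ya)
    ux=np.array([np.cos(ya)*np.cos(sl),np.sin(ya)*np.cos(sl),np.sin(sl)]);uy=np.array([-np.sin(ya),np.cos(ya),0])
    print("pe.ux,pk.uy,pt.uy,butt",pe@ux,pk@uy,pt@uy,pb@ux-pe@ux, "channel right", )
    O=(pe@ux)*ux+(pk@uy)*uy+d*n; print("O",O)
E
```

```text
d -0.05993243781860494
eave [0.4645 0.0705 0.0566] [ 0.1798  0.9837 -0.0025] 79.64 0.0
kerbfoot [0.518  0.1073 0.0688] [ 0.9503 -0.1731  0.2588] -10.32 0.0
kerbtop [0.5114 0.1083 0.0929] [ 0.9503 -0.173   0.2588] -10.32 0.0
butt [0.5517 0.0549 0.0891] [0.1978 0.9802 0.0024] 78.59 0.00014
pe.ux,pk.uy,pt.uy,butt 0.4423916935469204 0.20334245890317093 0.20307199208133586 0.09393523847291169 channel right
O [0.47329114 0.11593691 0.05660911]
```

servo_tool --pt "0 -350 27 -0.056 0 0 0" --pt "0 -350 27 -0.056 0 0 0" --pt "0 -350 27 -0.056 0 0 0" --pt "53 -350 27 -0.056 0 0 0" --pt "53 -350 27 -0.056 0 0 0" --pt "53 -350 27 -0.056 0 0 0" --pt "53 -350 27 -0.056 0 0 0" --pt "53 -350 27 -0.056 0 0 0"

```text
time: 3.2
tool_pos: [0.4642, -0.2881, 0.2496]
ee_rot: [[0.001, 0.125, 0.992], [0.001, 0.992, -0.125], [-1.0, 0.001, 0.001]]
wrist_force: [0.4, -0.4, 0.2]
gripper_width: 0.0917
```

Run:
```python
from h import *
c=viewer.capture("wrist"); np.savez("wrist2.npz",**c); cv2.imwrite("pics/w2.png",c["color"][:,:,::-1])
```

```text
(no output)
```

View pics/w2.png

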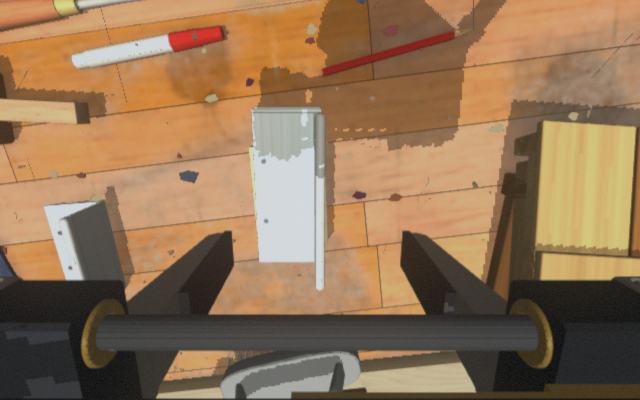

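Run:
```python
from h import *
c=dict(np.load("wrist2.npz")); crop(c,240,95,340,300,"pics/w2c.png",2.9)
W=cloud(c); X,Y,Z=W[...,0],W[...,1],W[...,2]
v,u=np.mgrid[0:400,0:640]; roi=(u>240)&(u<340)&(v>95)&(v<300)
with np.errstate(invalid='ignore'):
    b=roi&(Z>.074); l=roi&(Z>.0215)&(Z<.027)&(cv2.cvtColor(c["color"],cv2.COLOR_RGB2HSV)[...,1]<70)
for nm,m in(("bead",b),("leg",l)):
    Q=W[m]; r=cv2.minAreaRect((Q[:,:2]*1000).astype(np.float32)); print(nm,len(Q),r,cv2.boxPoints(r).round(1).tolist(),np.percentile(Q[:,2],[5,50,95]).round(4))
Q=W[b]; f=cv2.fitLine((Q[:,:2]*1000).astype(np.float32),cv2.DIST_HUBER,0,.01,.01).ravel(); print("bead line yaw",np.degrees(np.arctan2(f[1],f[0])),f)
ids=np.argwhere(b); print(ids[:,0].min(),ids[:,0].max())
# per-row bead edges
for row in range(120,288,24):
    cs=np.where(b[row])[0]; print(row,cs.min(),cs.max(), rp(c,((cs.min()+cs.max())/2,row),np.array([0,0,1.]),.080).round(4))
ls=[]
for row in range(165,258,12):
    cs=np.where(l[row])[0]; ls.append(rp(c,(cs.min()-.5,row),np.array([0,0,1.]),.023)); 
ls=np.array(ls);k=np.polyfit(ls[:,0],ls[:,1],1);print("leg left yaw",np.degrees(np.arctan(k[0])),ls[[0,-1]].round(4))
```

```text
bead 1744 ((465.839111328125, -285.9765319824219), (7.612656593322754, 143.6638946533203), 82.78594207763672) [[394.1000061035156, -280.70001220703125], [536.5999755859375, -298.79998779296875], [537.5999755859375, -291.20001220703125], [395.1000061035156, -273.20001220703125]] [0.0777 0.0798 0.0812]
leg 9114 ((460.3862609863281, -319.3045654296875), (62.93149948120117, 149.2993621826172), 80.63209533691406) [[381.6000061035156, -338.20001220703125], [528.9000244140625, -362.5], [539.2000122070312, -300.3999938964844], [391.8999938964844, -276.1000061035156]] [0.0223 0.0235 0.0247]
bead line yaw -6.8452616 [ 9.92871642e-01 -1.19188346e-01  4.60769226e+02 -2.85521667e+02]
113 289
120 315 324 [ 0.3994 -0.2781  0.08  ]
144 315 324 [ 0.4166 -0.2802  0.08  ]
168 315 324 [ 0.4345 -0.2824  0.08  ]
192 315 324 [ 0.4531 -0.2847  0.08  ]
216 315 324 [ 0.4724 -0.2871  0.08  ]
240 315 324 [ 0.4925 -0.2895  0.08  ]
264 315 324 [ 0.5134 -0.2921  0.08  ]
leg left yaw -7.139569734638083 [[ 0.4339 -0.3434  0.023 ]
 [ 0.5172 -0.354   0.023 ]]
```

View pics/w2c.png

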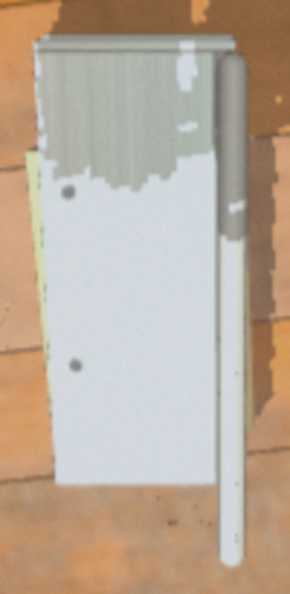

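servo_tool --pt "50 1 1.7 0 0 0 0" --pt "90 1 1.7 0 0 0 0.3" --pt "106.5 1 1.7 0 0 0 0.6" --pt "106.5 1 1.7 0 0 0 0.7" --pt "106.5 1 1.7 0 0 0 0.8" --pt "106.5 1 1.7 0 0 0 0.85" --pt "106.5 1 1.7 0 0 0 0.9" --pt "106.5 1 1.7 0 0 0 0.95" --squeeze 50

```text
time: 4.25
tool_pos: [0.4665, -0.287, 0.1438]
ee_rot: [[0.002, 0.124, 0.992], [0.0, 0.992, -0.124], [-1.0, 0.001, 0.002]]
wrist_force: [0.1, -0.4, 0.2]
gripper_width: 0.0237
```

servo_tool --pt "0.5 0 0 0 0 0 1" --pt "0.5 0 0 0 0 0 1" --pt "0.5 0 0 0 0 0 1" --pt "0.5 0 0 0 0 0 1" --pt "0.5 0 0 0 0 0 1"

```text
time: 4.88
tool_pos: [0.4665, -0.2869, 0.1433]
ee_rot: [[0.002, 0.124, 0.992], [0.001, 0.992, -0.124], [-1.0, 0.001, 0.001]]
wrist_force: [-0.1, 0.8, 1.9]
gripper_width: 0.0074
```

Run:
```python
from h import *
c=viewer.capture("side"); np.savez("side3.npz",**c); crop(c,230,180,390,300,"pics/s3.png",5)
s=telemetry.get_state(); print(s["gripper_width"],s["wrist_force"],s["wrist_torque"],s["tool_pos"])
```

```text
0.007147714057048068 [-0.54845095  1.11073419  0.76870347] [ 0.24482068 -0.13522192  0.02110333] [ 0.46647466 -0.28690806  0.14329253]
```

View pics/s3.png

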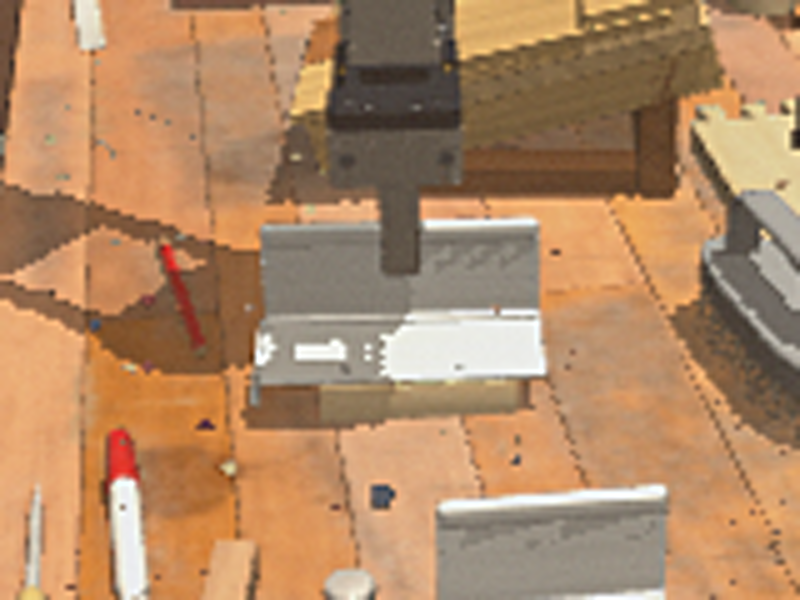

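servo_tool --pt "-3 0 0 0 0 0 1" --pt "-12 0 0 0 0 0 1" --pt "-35 0 0 0 0 0 1" --pt "-75 0 0 0 0 0 1" --pt "-120 0 0 0 0 0 1" --pt "-140 0 0 0 0 0 1" --pt "-140 0 0 0 0 0 1"

```text
time: 5.8
tool_pos: [0.4669, -0.2877, 0.2857]
ee_rot: [[0.005, 0.124, 0.992], [-0.003, 0.992, -0.124], [-1.0, -0.002, 0.005]]
wrist_force: [-0.1, 0.1, -2.6]
gripper_width: 0.0074
```

```bash
cat >> h.py <<'E'
import sys
SL=np.radians(15)
def deck(O=(.4727,.1155,.0565),yaw=-10.5):
    a=np.radians(yaw)
    ux=np.array([np.cos(a)*np.cos(SL),np.sin(a)*np.cos(SL),np.sin(SL)]);uy=np.array([-np.sin(a),np.cos(a),0]);uz=np.cross(ux,uy)
    return np.array(O),np.stack([ux,uy,uz],1)
from scipy.spatial.transform import Rotation as Ro
def plan(pd,D,Rfix=np.eye(3)):
    """pd: desired TCP in deck mm"""
    O,B=D; s=telemetry.get_state(); T=s["ee_rot"]
    p=O+B@(np.array(pd)/1000)
    Rt=np.stack([-B[:,2],B[:,1],B[:,0]],1)@Rfix
    d=T.T@(p-s["tool_pos"])*1000; rv=Ro.from_matrix(T.T@Rt).as_rotvec()
    print("target world",p.round(4),"row",d.round(1),rv.round(4),"|d|",np.linalg.norm(d).round(1)); return d,rv
def where(D):
    O,B=D; s=telemetry.get_state()
    print("TCP in deck mm",(B.T@(s["tool_pos"]-O)*1000).round(2),"rot err deg",np.degrees(Ro.from_matrix(np.stack([-B[:,2],B[:,1],B[:,0]],1).T@s["ee_rot"]).as_rotvec()).round(2),"F deck",(B.T@s["wrist_force"]).round(2),"M deck",(B.T@s["wrist_torque"]).round(3),"w",s["gripper_width"],"t",s["time"])
E
python3 - <<'E'
from h import *
c=viewer.capture("wrist"); np.savez("wrist4.npz",**c); cv2.imwrite("pics/w4.png",c["color"][:,:,::-1])
c=viewer.capture("side"); np.savez("side4.npz",**c); crop(c,230,100,390,300,"pics/s4.png",3)
plan((7.5,-7.5,139),deck()); where(deck())
E
```

```text
target world [0.4431 0.1134 0.1927] row [ 90.3 394.  -72.4] [ 0.0581 -0.2614 -0.0091] |d| 410.6
TCP in deck mm [ 122.84 -396.71  201.  ] rot err deg [-3.33 14.97  0.52] F deck [-1.4  -0.33 -2.59] M deck [ 0.08  -0.127 -0.028] w 0.007382250202649031 t 5.9
```

View pics/w4.png

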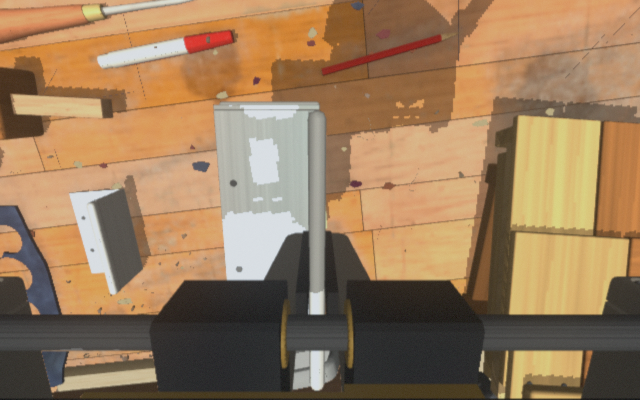

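View pics/s4.png

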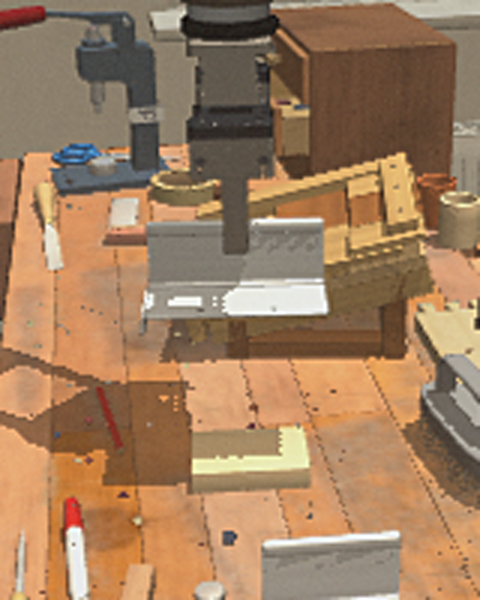

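```bash
cat >> h.py <<'E'
def flash(c,s,leg=(222,125,300,205),lip=None):
    """leg plane normal & yaw in tool frame from wrist depth"""
    W=cloud(c); T=s["ee_rot"]; L=(W-s["tool_pos"])@T*1000
    u0,v0,u1,v1=leg; P=L[v0:v1,u0:u1].reshape(-1,3); P=P[~np.isnan(P).any(1)]
    P=P[abs(P[:,0]-np.median(P[:,0]))<15]
    for _ in range(4):
        A=np.c_[P[:,1:],np.ones(len(P))]; k=np.linalg.lstsq(A,P[:,0],rcond=None)[0]; r=P[:,0]-A@k; P=P[abs(r)<2.5*r.std()+1e-6]
    print("leg: x_tool = %.4f*y + %.4f*z + %.2f sd %.2f n %d"%(*k,r.std(),len(P)))
    return L,k
E
python3 - <<'E'
from h import *
c=dict(np.load("wrist4.npz")); s=telemetry.get_state()
L,k=flash(c,s)
# bead top
v,u=np.mgrid[0:400,0:640]
m=(u>300)&(u<335)&(v>108)&(v<285)&(L[...,0]<75)&(L[...,0]>50)
Q=L[m]; 
A=np.c_[Q[:,2],np.ones(len(Q))]; print("bead n",len(Q),"y vs z",np.linalg.lstsq(A,Q[:,1],rcond=None)[0],"x vs z",np.linalg.lstsq(A,Q[:,0],rcond=None)[0],"z min",np.percentile(Q[:,2],[0,1]))
m=(u>205)&(u<300)&(v>95)&(v<210)&(L[...,0]>100)&(L[...,0]<130); Q=L[m]; r=np.percentile(Q[:,2],[0,.5,1,2]);print("tail z",r,"right edge y", [L[row][(m[row])][:,1].min().round(2) for row in range(115,205,20)])
E
```

```text
leg: x_tool = 0.0025*y + -0.0032*z + 116.63 sd 0.60 n 6108
bead n 3369 y vs z [ 0.00406919 -1.39643321] x vs z [1.27672309e-04 6.07199190e+01] z min [-71.49503003 -70.28637449]
tail z [-76.33104593 -76.28453419 -75.70583468 -75.10567927] right edge y [np.float64(-62.08), np.float64(-62.12), np.float64(-61.41), np.float64(-61.52), np.float64(-61.89)]
```

Run:
```python
from h import *
s0=telemetry.get_state(); c=viewer.capture("wrist"); s=telemetry.get_state()
print(s0["tool_pos"],s["tool_pos"],s["wrist_force"])
for q in (c,dict(np.load("wrist4.npz"))):
  R,t=ext(q); print("cam in tool",s0["ee_rot"].T@(-R.T@t-s0["tool_pos"]))
L,k=flash(c,s); v,u=np.mgrid[0:400,0:640]
m=(u>300)&(u<335)&(v>108)&(v<285)&(L[...,0]<75)&(L[...,0]>50);print(np.median(L[m],0))
for n in("wrist1","wrist2"):
  q=dict(np.load(n+".npz"));R,t=ext(q);print(n,"cam",-R.T@t)
```

```text
[ 0.46591739 -0.28671188  0.28244503] [ 0.46571419 -0.28650841  0.28178062] [ 0.48084088  0.3546371  -1.31578177]
cam in tool [-0.08220798 -0.00040621 -0.07331777]
cam in tool [-0.085097   -0.00096925 -0.07256685]
leg: x_tool = -0.0008*y + -0.0008*z + 119.13 sd 0.60 n 6083
[ 62.80437415  -0.53623983 -30.37546701]
wrist1 cam [0.42827024 0.07324776 0.3848763 ]
wrist2 cam [ 0.39134723 -0.27941241  0.33178012]
```

Run:
```python
from h import *
plan((8,-7.5,215),deck())
```

```text
target world [0.4242 0.1169 0.2662] row [ 16.5 395.  -91.3] [ 0.058  -0.2624 -0.0099] |d| 405.8
```

servo_tool --pt "0 50 -12 0.01 -0.05 0 1" --pt "0 110 -27 0.02 -0.1 0 1" --pt "5 170 -40 0.03 -0.15 0 1" --pt "8 230 -54 0.04 -0.2 0 1" --pt "12 290 -68 0.058 -0.262 -0.01 1" --pt "16 345 -81 0.058 -0.262 -0.01 1" --pt "16.5 385 -90 0.058 -0.262 -0.01 1" --pt "16.5 395 -91.3 0.058 -0.262 -0.01 1"

```text
time: 6.95
tool_pos: [0.4228, 0.1188, 0.2645]
ee_rot: [[0.251, 0.178, 0.951], [-0.046, 0.984, -0.172], [-0.967, -0.001, 0.255]]
wrist_force: [0.4, -0.1, -2.9]
gripper_width: 0.0075
```

servo_tool --pt "0 0 0 0 0 0 1" --pt "0 0 0 0 0 0 1"

```text
time: 7.2
tool_pos: [0.4227, 0.1179, 0.2639]
ee_rot: [[0.249, 0.18, 0.952], [-0.047, 0.984, -0.174], [-0.967, -0.001, 0.254]]
wrist_force: [-0.3, 0.1, -1.5]
gripper_width: 0.0074
```

Run:
```python
from h import *
c=viewer.capture("wrist"); s=telemetry.get_state(); np.savez("wrist5.npz",**c); cv2.imwrite("pics/w5.png",c["color"][:,:,::-1])
where(deck()); print(s["qd"].round(2)); plan((8,-7.5,138),deck()); flash(c,s)
```

```text
TCP in deck mm [  5.99  -6.88 213.32] rot err deg [-0.13  0.27 -0.03] F deck [-0.09  0.14 -2.38] M deck [0.116 0.103 0.002] w 0.00760945675464032 t 7.25
[-0.21 -0.22 -0.27 -0.11 -0.02  0.16]
target world [0.4438 0.1132 0.1919] row [75.3 -0.6  2.4] [ 0.0022 -0.0046  0.0006] |d| 75.3
leg: x_tool = -0.0026*y + 0.0020*z + 119.89 sd 0.60 n 6102
```

View pics/w5.png

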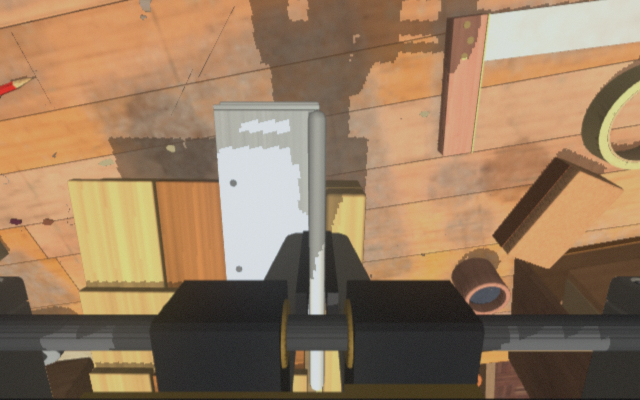

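servo_tool --pt "30 -0.3 1 0 -0.005 0 1" --pt "52 -0.6 2 0 -0.005 0 1" --pt "61 -0.6 2 0 -0.005 0 1" --pt "61 -0.6 2 0 -0.005 0 1"

```text
time: 7.75
tool_pos: [0.4399, 0.1133, 0.2054]
ee_rot: [[0.254, 0.181, 0.95], [-0.048, 0.983, -0.175], [-0.966, -0.001, 0.258]]
wrist_force: [-0.2, 0.7, -0.9]
gripper_width: 0.0075
```

Run:
```python
from h import *
c=viewer.capture("wrist"); s=telemetry.get_state(); np.savez("wrist6.npz",**c); crop(c,190,80,400,290,"pics/w6.png",2.8)
where(deck()); flash(c,s)
c=viewer.capture("side");np.savez("side6.npz",**c); crop(c,260,100,400,230,"pics/s6.png",4.5)
```

```text
TCP in deck mm [  8.22  -7.84 152.71] rot err deg [-0.08 -0.05 -0.04] F deck [-0.07 -0.33 -2.26] M deck [ 0.141  0.138 -0.027] w 0.007713639819472799 t 7.8
leg: x_tool = -0.0000*y + 0.0017*z + 120.37 sd 0.61 n 6094
```

View pics/w6.png

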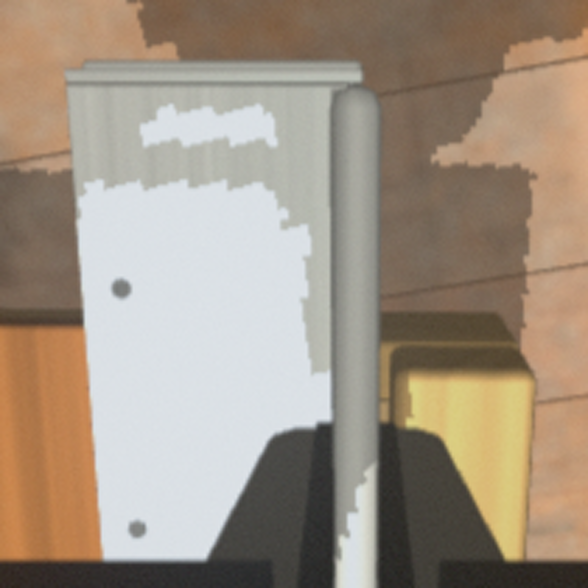

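View pics/s6.png

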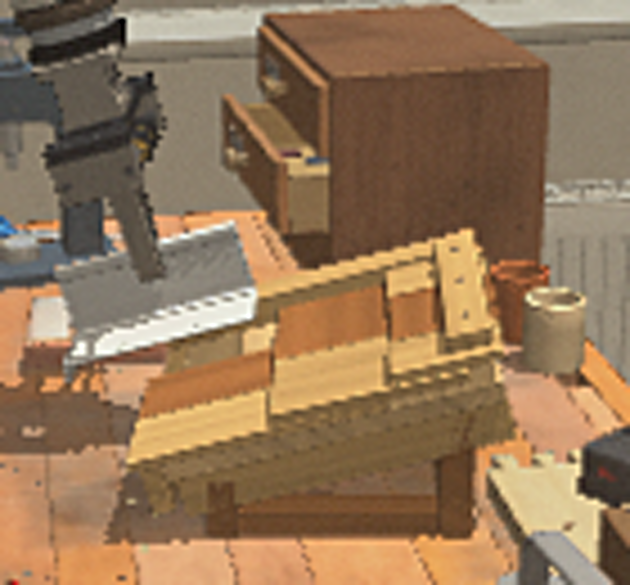

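Run:
```python
from h import *
c=dict(np.load("wrist6.npz")); O,B=deck(); Lc=(cloud(c)-O)@B*1000
v,u=np.mgrid[0:400,0:640]
m=(u>325)&(u<385)&(v>212)&(v<280)&(Lc[...,2]>21)&(Lc[...,2]<29)
for r in range(216,280,12):
    q=Lc[r][m[r]]; print(r,"kerb y min/max",q[:,1].min().round(1),q[:,1].max().round(1),"x",q[:,0].mean().round(0),"z",q[:,2].mean().round(1))
l=(u>205)&(u<300)&(Lc[...,2]>25)&(Lc[...,2]<40)&(v>100)&(v<280)
for r in range(112,280,24):
    q=Lc[r][l[r]]; print(r,"leg y",q[:,1].min().round(1),"x",q[:,0].mean().round(0),"z",q[:,2].mean().round(1))
q=Lc[(u>215)&(u<295)&(v>98)&(v<112)]; q=q[q[:,2]>15]; print("tail xmin",q[:,0].min())
# starter left boundary & eave rows
st=(u>192)&(u<216)&(v>190)&(v<280)&(abs(Lc[...,2]-8.5)<3); print("starter z",np.median(Lc[st],0), "eave x", Lc[st][:,0].min())
be=(u>313)&(u<328)&(v>112)&(v<220)&(Lc[...,2]>75); q=Lc[be]; print("bead", np.polyfit(q[:,0],q[:,1],1), np.median(q,0), q[:,0].min())
```

```text
216 kerb y min/max 0.3 32.9 x 2.0 z 24.8
228 kerb y min/max 0.3 34.0 x 10.0 z 24.8
240 kerb y min/max 13.7 33.5 x 19.0 z 24.9
252 kerb y min/max 17.9 33.1 x 27.0 z 24.7
264 kerb y min/max 23.0 32.5 x 36.0 z 24.8
276 kerb y min/max 27.4 33.4 x 46.0 z 24.3
112 leg y -68.7 x -64.0 z 32.5
136 leg y -69.2 x -50.0 z 32.3
160 leg y -69.0 x -36.0 z 32.4
184 leg y -69.2 x -21.0 z 32.4
208 leg y -68.5 x -6.0 z 32.5
232 leg y -68.8 x 10.0 z 32.3
256 leg y -68.6 x 27.0 z 32.2
tail xmin -70.34253873185786
starter z [ 23.1161765  -89.50584321   8.62664018] eave x -7.921085986624854
bead [ 6.13941952e-03 -7.13006975e+00] [-41.31153798  -7.50913057  88.90910443] -63.96082056211201
```

servo_tool --pt "10 0.4 0 0 0 0 1" --pt "20 0.8 0 0 0 0 1" --pt "26 0.8 0 0 0 0 1" --pt "27.5 0.8 0 0 0 0 1" --pt "27.5 0.8 0 0 0 0 1"

```text
time: 8.48
tool_pos: [0.4476, 0.1132, 0.1799]
ee_rot: [[0.256, 0.181, 0.95], [-0.048, 0.984, -0.174], [-0.966, -0.001, 0.26]]
wrist_force: [0.5, 0.8, -0.7]
gripper_width: 0.0074
```

Run:
```python
from h import *
where(deck()); c=viewer.capture("side"); crop(c,260,100,400,230,"pics/s7.png",4.5); np.savez("side7.npz",**c); where(deck())
c=viewer.capture("wrist"); flash(c,telemetry.get_state()); O,B=deck(); Lc=(cloud(c)-O)@B*1000; print(np.nanmedian(Lc[125:205,225:295].reshape(-1,3),0)); cv2.imwrite("pics/w7.png",c["color"][...,::-1])
```

```text
TCP in deck mm [  8.52  -6.84 125.5 ] rot err deg [-0.1  -0.09 -0.03] F deck [ 0.15  0.87 -0.77] M deck [ 0.111  0.084 -0.017] w 0.00736197268406906 t 8.475
TCP in deck mm [  8.65  -6.82 125.66] rot err deg [-0.1  -0.12 -0.02] F deck [-0.15 -0.63 -2.92] M deck [ 0.104  0.093 -0.018] w 0.007475613948898746 t 8.525
leg: x_tool = -0.0005*y + 0.0011*z + 119.86 sd 0.61 n 6078
[-31.72086879 -41.99064337   5.86244147]
```

View pics/s7.png

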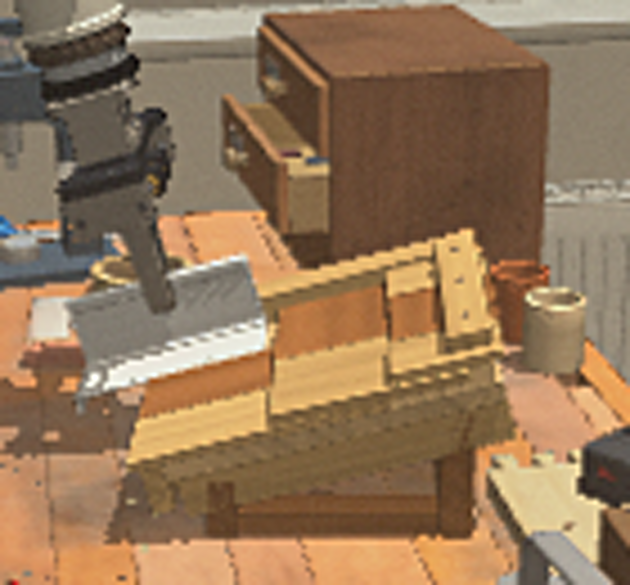

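servo_tool --pt "1.4 0 2 0 0 0 1" --pt "1.5 0 8 0 0 0 1" --pt "1.5 0 15 0 0 0 1" --pt "1.5 0 22 0 0 0 1" --pt "1.5 0 29 0 0 0 1" --pt "1.5 0 35 0 0 0 1" --pt "1.5 0 35 0 0 0 1"

```text
time: 9.45
tool_pos: [0.4819, 0.1069, 0.1882]
ee_rot: [[0.257, 0.181, 0.949], [-0.048, 0.984, -0.174], [-0.965, -0.001, 0.261]]
wrist_force: [0.3, -0.6, -2.6]
gripper_width: 0.0073
```

Run:
```python
from h import *
c=viewer.capture("wrist");where(deck()); flash(c,telemetry.get_state()); O,B=deck(); Lc=(cloud(c)-O)@B*1000; print(np.nanmedian(Lc[125:205,225:295].reshape(-1,3),0)); crop(c,150,80,410,290,"pics/w8.png",2.8)
c=viewer.capture("side"); crop(c,260,100,400,230,"pics/s8.png",4.5); where(deck())
```

```text
TCP in deck mm [ 43.83  -6.76 124.3 ] rot err deg [-0.1  -0.12 -0.02] F deck [-0.96 -0.09 -1.79] M deck [0.113 0.081 0.003] w 0.007681296919084395 t 9.5
leg: x_tool = -0.0014*y + 0.0023*z + 119.66 sd 0.61 n 6081
[  3.96381543 -41.91213601   4.60416105]
TCP in deck mm [ 43.56  -6.76 124.24] rot err deg [-0.1  -0.1  -0.02] F deck [-0.61 -0.02 -2.39] M deck [ 0.118  0.065 -0.023] w 0.007720624072121791 t 9.55
```

View pics/w8.png

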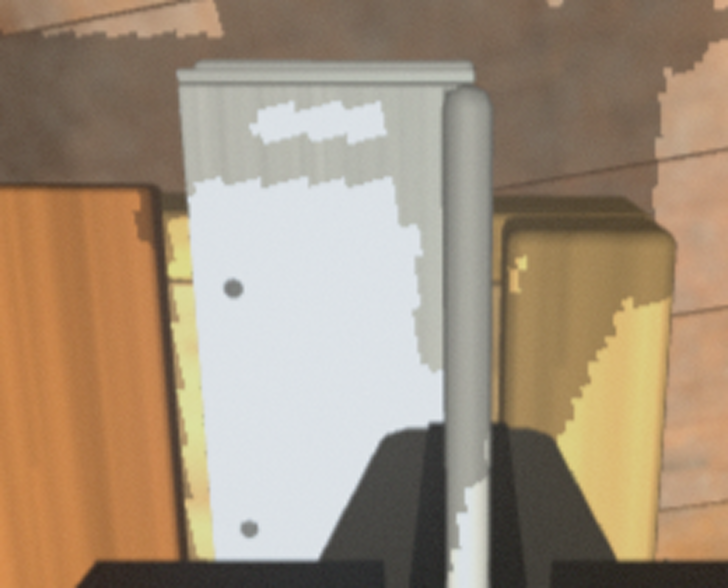

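View pics/s8.png

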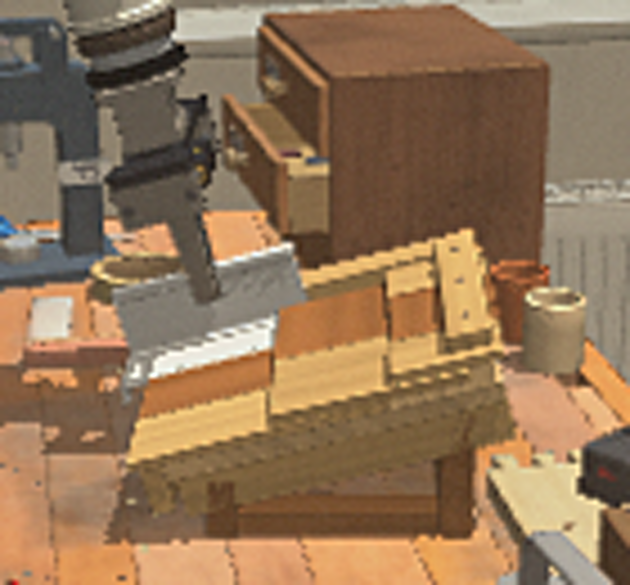

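servo_tool --pt "0.5 0 6 0 0 0 1" --pt "0.5 0 12 0 0 0 1" --pt "0.5 0 18 0 0 0 1" --pt "0.5 0 23 0 0 0 1" --pt "0.5 0 24 0 0 0 1"

```text
time: 10.18
tool_pos: [0.5046, 0.1027, 0.1937]
ee_rot: [[0.256, 0.181, 0.95], [-0.048, 0.984, -0.174], [-0.965, -0.001, 0.261]]
wrist_force: [0.4, -0.0, -2.2]
gripper_width: 0.0077
```

Run:
```python
from h import *
c=viewer.capture("wrist");where(deck()); flash(c,telemetry.get_state()); O,B=deck(); Lc=(cloud(c)-O)@B*1000; print(np.nanmedian(Lc[125:205,225:295].reshape(-1,3),0)); crop(c,150,80,410,290,"pics/w9.png",2.8)
where(deck())
```

```text
TCP in deck mm [ 67.87  -6.75 123.79] rot err deg [-0.09 -0.11 -0.02] F deck [-1.25  0.34 -2.74] M deck [ 0.069  0.067 -0.105] w 0.007302977842821708 t 10.225
leg: x_tool = -0.0013*y + 0.0013*z + 119.71 sd 0.60 n 6097
[ 27.4680991  -41.89100512   4.01258474]
TCP in deck mm [ 67.87  -6.75 123.79] rot err deg [-0.09 -0.11 -0.02] F deck [-1.25  0.34 -2.74] M deck [ 0.069  0.067 -0.105] w 0.007302977842821708 t 10.225
```

View pics/w9.png

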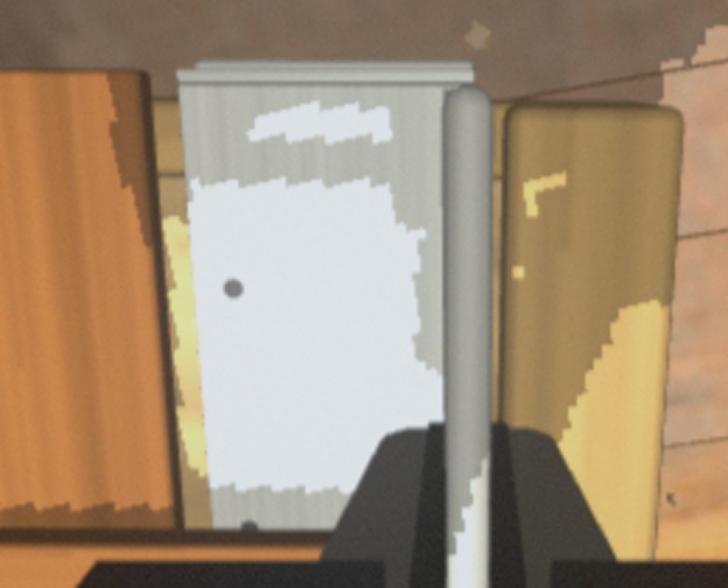

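servo_tool --pt "0.5 0 2 0 0 0 1" --pt "0.5 0 3.5 0 0 0 1" --pt "0.5 0 4.5 0 0 0 1" --pt "0.5 0 5 0 0 0 1"

```text
time: 10.72
tool_pos: [0.5086, 0.102, 0.1939]
ee_rot: [[0.254, 0.181, 0.95], [-0.048, 0.984, -0.175], [-0.966, -0.001, 0.258]]
wrist_force: [-4.0, 2.4, 0.6]
gripper_width: 0.0075
```

Run:
```python
from h import *
where(deck())
```

```text
TCP in deck mm [ 72.    -6.7  122.97] rot err deg [-0.09  0.02 -0.03] F deck [-4.1   1.64  1.74] M deck [ 0.127  0.748 -0.129] w 0.0074774504097494384 t 10.725
```

servo_tool --pt "0.5 0 0.8 0 0 0 1" --pt "1 0 1.2 0 0 0 1" --pt "1 0 1.2 0 0 0 1"

```text
time: 11.1
tool_pos: [0.5088, 0.1022, 0.1937]
ee_rot: [[0.251, 0.181, 0.951], [-0.047, 0.984, -0.174], [-0.967, -0.001, 0.255]]
wrist_force: [-13.7, 2.9, 10.1]
gripper_width: 0.0073
```

Run:
```python
from h import *
where(deck()); c=viewer.capture("wrist"); s=telemetry.get_state(); flash(c,s); O,B=deck(); Lc=(cloud(c)-O)@B*1000; print(np.nanmedian(Lc[125:205,225:295].reshape(-1,3),0)); crop(c,150,80,410,290,"pics/w10.png",2.8)
np.savez("wrist10.npz",**c)
```

```text
TCP in deck mm [ 72.14  -6.46 122.69] rot err deg [-0.1   0.23 -0.04] F deck [-10.89   0.32  13.4 ] M deck [-0.073  1.592 -0.14 ] w 0.007323134266378842 t 11.1
leg: x_tool = 0.0057*y + -0.0037*z + 119.74 sd 0.61 n 6109
[ 31.11705339 -41.6244174    3.20545336]
```

View pics/w10.png

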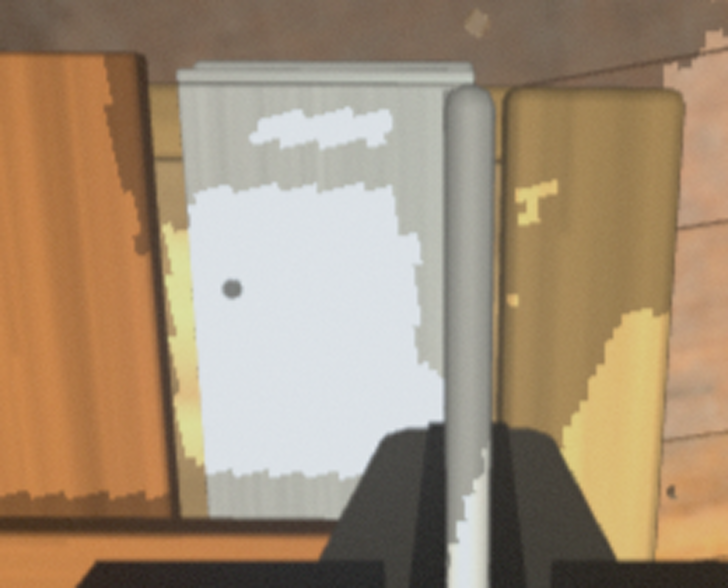

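servo_tool --pt "0.8 0 0.3 0 0 0.004 1" --pt "1.2 0 0.3 0 0 0.004 1" --pt "1.2 0 0.3 0 0 0.004 1" --pt "1.2 0 0.3 0 0 0.004 1"

```text
time: 11.65
tool_pos: [0.5089, 0.1021, 0.1937]
ee_rot: [[0.25, 0.179, 0.952], [-0.044, 0.984, -0.174], [-0.967, 0.002, 0.253]]
wrist_force: [-11.7, 0.0, 11.3]
gripper_width: 0.0072
```

Run:
```python
from h import *
where(deck()); c=viewer.capture("wrist"); s=telemetry.get_state(); flash(c,s); O,B=deck(); W=cloud(c); L=(W-O)@B*1000
P=L[125:205,225:295].reshape(-1,3); k=np.linalg.lstsq(np.c_[P[:,:2],np.ones(len(P))],P[:,2],rcond=None)[0]; print("leg in deck slope x,y",k[:2].round(4),"z at corners",[ (k@[x,y,1]).round(2) for x in(0,145) for y in(-68,-6)])
c=viewer.capture("side"); crop(c,260,100,400,230,"pics/s11.png",4.5)
c=viewer.capture("top"); W=cloud(c); L=(W-O)@B*1000
# shingle lift: plane of lapped shingle from top cam
m=(L[...,0]>105)&(L[...,0]<165)&(L[...,1]<-55)&(L[...,1]>-115)&(L[...,2]>5)&(L[...,2]<30)
P=L[m]; print("shingle after z(x)",np.polyfit(P[:,0],P[:,2],1),len(P))
L0=(cloud(dict(np.load("top0.npz")))-O)@B*1000; m=(L0[...,0]>105)&(L0[...,0]<165)&(L0[...,1]<-55)&(L0[...,1]>-115)&(L0[...,2]>5)&(L0[...,2]<30); P=L0[m]; print("before",np.polyfit(P[:,0],P[:,2],1),len(P))
where(deck())
```

```text
TCP in deck mm [ 72.22  -6.59 122.66] rot err deg [-0.15  0.32  0.13] F deck [-8.21 -2.12 13.9 ] M deck [-0.501  1.385 -0.044] w 0.007225725358297342 t 11.65
leg: x_tool = 0.0092*y + -0.0059*z + 119.72 sd 0.61 n 6115
 ** On entry to DLASCL parameter number  4 had an illegal value
 ** On entry to DLASCL parameter number  4 had an illegal valueTraceback (most recent call last):
  File "<stdin>", line 3, in <module>
    x, resids, rank, s = _umath_linalg.lstsq(a, b, rcond,
                         ~~~~~~~~~~~~~~~~~~~^^^^^^^^^^^^^
                                             signature=signature)
                                             ^^^^^^^^^^^^^^^^^^^^
    raise LinAlgError("SVD did not converge in Linear Least Squares")
numpy.linalg.LinAlgError: SVD did not converge in Linear Least Squares
```

servo_tool --pt "1.2 0 0.4 0 0 -0.004 1" --pt "1.6 0 0.4 0 0 -0.004 1" --pt "1.6 0 0.4 0 0 -0.004 1" --pt "1.6 0 0.4 0 0 -0.004 1"

```text
time: 12.2
tool_pos: [0.5091, 0.1023, 0.1937]
ee_rot: [[0.247, 0.18, 0.952], [-0.048, 0.984, -0.173], [-0.968, -0.003, 0.252]]
wrist_force: [-15.2, 1.9, 13.9]
gripper_width: 0.0074
```

Run:
```python
from h import *
where(deck()); c=viewer.capture("wrist"); s=telemetry.get_state(); flash(c,s); O,B=deck(); W=cloud(c); L=(W-O)@B*1000
fin=lambda P:P[~np.isnan(P).any(1)]
P=fin(L[125:205,225:295].reshape(-1,3)); k=np.linalg.lstsq(np.c_[P[:,:2],np.ones(len(P))],P[:,2],rcond=None)[0]; print("leg in deck slope x,y",k[:2].round(4),"top z at corners",[ (k@[x,y,1]).round(2) for x in(0,145) for y in(-68,-6)])
crop(c,150,80,410,290,"pics/w11.png",2.8)
c=viewer.capture("side"); crop(c,260,100,400,230,"pics/s11.png",4.5)
S0=dict(np.load("side0.npz"))
for n,q in (("before",S0),("after",c)):
    L=(cloud(q)-O)@B*1000
    with np.errstate(invalid='ignore'): m=(L[...,0]>105)&(L[...,0]<165)&(L[...,1]<-30)&(L[...,1]>-115)&(L[...,2]>5)&(L[...,2]<30)
    P=L[m]; print("shingle",n,np.polyfit(P[:,0],P[:,2],1).round(4),"z butt/140",np.median(P[P[:,0]<120][:,2]),np.median(P[P[:,0]>150][:,2]),len(P))
where(deck())
```

```text
TCP in deck mm [ 72.39  -6.34 122.68] rot err deg [-0.17  0.42 -0.11] F deck [-11.18  -0.94  17.43] M deck [-0.274  1.678 -0.157] w 0.007417296058746002 t 12.2
leg: x_tool = 0.0036*y + -0.0079*z + 119.65 sd 0.61 n 6118
leg in deck slope x,y [ 0.001 -0.006] top z at corners [np.float64(3.32), np.float64(2.95), np.float64(3.47), np.float64(3.1)]
shingle before [-0.0205 19.9004] z butt/140 17.616004067328802 16.87996268589442 154
shingle after [-0.0203 19.9694] z butt/140 17.798601724882488 16.687366554900244 155
TCP in deck mm [ 72.38  -6.33 122.67] rot err deg [-0.17  0.42 -0.11] F deck [-11.11  -1.35  17.63] M deck [-0.199  1.654 -0.086] w 0.00733050647709406 t 12.3
```

View pics/s11.png

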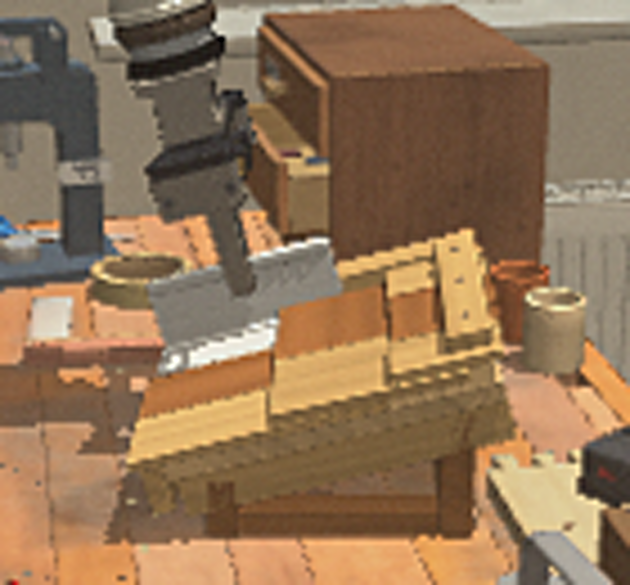

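View pics/w11.png

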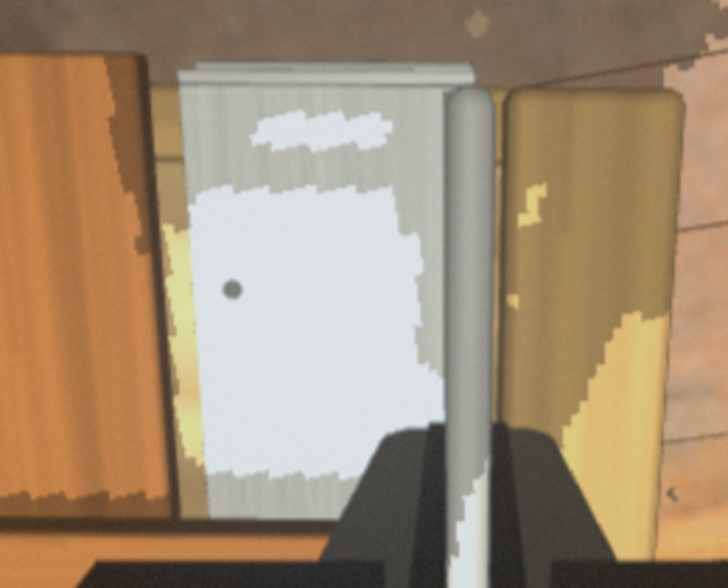

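Run:
```python
from h import *
print(workorder.finish_job()); where(deck())
```

```text
the job is handed in; nothing more can be done
None
the job is handed in; nothing more can be done
```

I took the flashing off its packer, slid it nose first up the channel and under the lapped shingle until the lip met the fascia. I handed the job in at 12.3 s of the 42 s, still holding it by the bead at 50 N. The call reported no verdict, and the arm could not be read after it.

Last checks:
- **Home at the fascia:** the lip pushes against the fascia with about 11 N uphill. In the wrist view its inner face lines up with the eaves edge. The gripper stopped at 72.4 mm along the deck, against about 73 mm expected.
- **Flat and pressed down:** the leg's top measures 3.0–3.5 mm above the deck at the corners, for a 3 mm leg, with about 17 N pressing down.
- **Shingle:** its slope and height match the first picture within 0.2 mm (butt 17.8 mm, was 17.6 mm), so no lift shows.
- **Soaker:** nothing went near it, but I did not measure it again at the end.

Small disagreements:
- The tool sits tilted about 0.4° in pitch from the push against the lip, but the leg stays flat.
- The leg shows a residual roll of about 0.3°, with its right edge perhaps 0.3 mm high; that is about what the measurement can resolve.
- The estimates of the roof's heading differed by about 0.5°, well within the channel's play.

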